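Load a centrifuge rotor with the stacked tube inserts, in balance

TASK

The washed tube inserts are stacked on the drying mat, three below and one on top. Take the stack apart and lower one insert fully down into each of the four buckets of the centrifuge rotor, so that it is balanced: the two teal inserts in opposite buckets and the two orange ones in the other opposite pair. Keep the inserts upright, and leave the rotor key and the wash bottle where they are.

Things in the scene. Friction and masses are not known exactly. Their poses are not given: they have to be found in the camera images.
- teal_1: Teal plastic tube insert (fluted cylinder, seven small dark holes in its paler top), 56 mm in diameter, 84 mm tall, 0.15 kg, straight round side, flat ends; origin at the centre of its underside, z up. At the start the top one, centred across the three lower inserts, its underside 90 mm above the bench. The stack stands on a fixed dark rubber mat, 220 x 220 x 6 mm.
- teal_2: Teal plastic tube insert (fluted cylinder, seven small dark holes in its paler top), 56 mm in diameter, 84 mm tall, 0.15 kg, straight round side, flat ends; origin at the centre of its underside, z up. One of the three lower inserts of the stack, about 87 mm apart, on a circle of 50 mm radius about the stack's axis: fingers have most room closing along the tangent of that circle.
- orange_1: Orange plastic tube insert (fluted cylinder, four large dark holes in its paler top), 56 mm in diameter, 84 mm tall, 0.15 kg, straight round side, flat ends; origin at the centre of its underside, z up. One of the three lower inserts of the stack, about 87 mm apart, on a circle of 50 mm radius about the stack's axis: fingers have most room closing along the tangent of that circle.
- orange_2: Orange plastic tube insert (fluted cylinder, four large dark holes in its paler top), 56 mm in diameter, 84 mm tall, 0.15 kg, straight round side, flat ends; origin at the centre of its underside, z up. One of the three lower inserts of the stack, about 87 mm apart, on a circle of 50 mm radius about the stack's axis: fingers have most room closing along the tangent of that circle.
- bucket_1: Steel rotor bucket, an open cup fixed to the rotor: 58 mm tall, inside 67 mm wide, at the flared mouth 78 mm (83 outside), floor 6 mm thick. Origin at the centre of its underside, 28 mm above the bench: mouth at 86 mm, inner floor at 34 mm; a seated insert stands 32 mm proud of the mouth. Straight across from bucket_3.
- bucket_2: Bucket exactly like bucket_1; straight across from bucket_4. The rotor (aluminium, four arms between the buckets, black stand) is fixed, placed and turned anew at each start, left or right. The bucket axes lie 105 mm from the rotor's axis: neighbours 148 mm apart, those straight across 210 mm. Hub top 93 mm, arms 79 mm above the bench.
- bucket_3: Bucket exactly like bucket_1; straight across from bucket_1.
- bucket_4: Bucket exactly like bucket_1; straight across from bucket_2.
- rotor_key: Bystander, leave alone: T-shaped steel rotor key with a black cross grip, lying flat, 100 x 80 x 14 mm, loose; origin under the shaft, 45 mm from the cross grip, x along the shaft.
- wash_bottle: Bystander, leave alone: white plastic bottle with a red cap, 60 mm in diameter, 140 mm tall, loose; origin at the centre of its underside.

How it is judged (in metres and radians):
At the end, for the whole second after the job is handed in: Each insert stands in a bucket of its own: axes within 10 mm, underside less than 12 mm above the bucket's underside (on its floor), within 7 degrees of upright, released, at rest. The teal inserts are in opposite buckets (over 185 mm apart), and so are the orange ones (((horizontal distance between teal_1 and bucket_1 below 0.01 m and z of teal_1 in the frame of bucket_1 below 0.012 m) or (horizontal distance between teal_1 and bucket_2 below 0.01 m and z of teal_1 in the frame of bucket_2 below 0.012 m) or (horizontal distance between teal_1 and bucket_3 below 0.01 m and z of teal_1 in the frame of bucket_3 below 0.012 m) or (horizontal distance between teal_1 and bucket_4 below 0.01 m and z of teal_1 in the frame of bucket_4 below 0.012 m)) and angle between each of teal_1, teal_2, orange_1, orange_2's own z axis and vertical below 0.12 rad and linear speed of each of teal_1, teal_2, orange_1, orange_2 below 0.02 m/s and angular speed of each of teal_1, teal_2, orange_1, orange_2 below 0.2 rad/s and ((horizontal distance between teal_2 and bucket_1 below 0.01 m and z of teal_2 in the frame of bucket_1 below 0.012 m) or (horizontal distance between teal_2 and bucket_2 below 0.01 m and z of teal_2 in the frame of bucket_2 below 0.012 m) or (horizontal distance between teal_2 and bucket_3 below 0.01 m and z of teal_2 in the frame of bucket_3 below 0.012 m) or (horizontal distance between teal_2 and bucket_4 below 0.01 m and z of teal_2 in the frame of bucket_4 below 0.012 m)) and ((horizontal distance between orange_1 and bucket_1 below 0.01 m and z of orange_1 in the frame of bucket_1 below 0.012 m) or (horizontal distance between orange_1 and bucket_2 below 0.01 m and z of orange_1 in the frame of bucket_2 below 0.012 m) or (horizontal distance between orange_1 and bucket_3 below 0.01 m and z of orange_1 in the frame of bucket_3 below 0.012 m) or (horizontal distance between orange_1 and bucket_4 below 0.01 m and z of orange_1 in the frame of bucket_4 below 0.012 m)) and ((horizontal distance between orange_2 and bucket_1 below 0.01 m and z of orange_2 in the frame of bucket_1 below 0.012 m) or (horizontal distance between orange_2 and bucket_2 below 0.01 m and z of orange_2 in the frame of bucket_2 below 0.012 m) or (horizontal distance between orange_2 and bucket_3 below 0.01 m and z of orange_2 in the frame of bucket_3 below 0.012 m) or (horizontal distance between orange_2 and bucket_4 below 0.01 m and z of orange_2 in the frame of bucket_4 below 0.012 m)) and horizontal distance between teal_1 and teal_2 above 0.185 m and horizontal distance between orange_1 and orange_2 above 0.185 m); the robot touches nothing.
It fails at once if an insert is tipped over (leans more than 35 degrees) (angle between any of teal_1, teal_2, orange_1, orange_2's own z axis and vertical above 0.61 rad).
It fails at once if the rotor key or the wash bottle is moved by more than 30 mm (distance of any of rotor_key, wash_bottle from where it was at the start of the episode above 0.03 m).
It also fails if it takes over 99 s, if anything falls off the work surface, if the arm or the gripper's body presses on something with over 40 N, if the wrist force passes 120 N, or if a joint passes its speed limit or range.

ROBOT

A 6-joint arm with a two-finger parallel gripper is mounted at the origin on the work surface. World frame = base frame: x ahead of the robot, y to its left, z up, the work surface at z = 0. Lengths are in m, angles in degrees, forces in N, time in s.
With the tool pointing down it reaches from about 0.25 to 0.725 m from the base axis. Payload 9.7 kg.
Tool frame: the origin (TCP) lies at the very end of the fingers, on their centre line; the grasp point (between the pads) lies 19 mm behind it (bot.grip_point_offset is the distance from the TCP to the grasp point, in m); y points along the fingers, x is the direction in which the jaws open and shut, and the axes are right-handed (so a half turn about y gives the same grasp; the last joint's range is limited). The gripper opens to 85 mm and grips with 20 to 120 N. Pads are 22 mm wide; open, the fingers measure 114 mm over their backs; the gripper's body (76 mm by 85 mm) begins 54 mm behind the grasp point. The pads swing forward as they close: fully open they stand 13 mm farther back than shut.
Start: joints at [70.359, 4.979, 10.078, 95.1, 0, 90], TCP at [0.185, 0.518, 0.231] pointing down, gripper open.
Joint ranges: [-179.16, 179.16], [-48.56, 103.87], [-65.8, 70.77], [-126.05, 130.52], [-82.76, 87.17], [-180, 180]. Speed limits (degrees/s): [127.2, 127.2, 147.25, 180, 180, 180].

INTERFACE

Orientations are given as [roll, pitch, yaw] about the fixed x, y, z axes, in that order (R = Rz(yaw) Ry(pitch) Rx(roll)).
In Python, from workcell import bot gives the robot as it stands.
- The arm moves only by the shell command python3 -m inch 'ROWS' [FORCE]. ROWS is JSON, a list of rows, each a list of 3 entries, a list of its own where there are three numbers: the shift along the tool's x, y, z in mm, then the turn, a rotation vector about the tool's x, y, z in rad, then the finger opening in mm, from 0 to 85.4. In form: [[[x, y, z], [ax, ay, az], grip], ...]. A call has 1 to 20 rows; each row is the pose to reach, as a shift and turn from the pose measured when the call began, along the tool's axes at that moment; what a row does not reach only later rows make up. A row lasts 1/10 s, in which the tool goes at most 50 mm and 8.59 degrees, less where a joint would pass 70% of its speed; a pose out of reach is approached as far as the arm can. A call with a gripper value outside its range is refused whole. The fingers move at their own pace and stop on an object; FORCE is the grip in N (left out, the last holds). Time passes only in rows, so rows that repeat a pose let the fingers close. It gives the time, the measured TCP pose, the force and the opening at its end, in the units of the state.
- bot.get_obs(): the state, without advancing time (a new reading comes with each control period).
- bot.camera(name): name is "scene" or "top"; returns a dict with "frame" (400x640x3 uint8, red, green, blue), "mtx" (3x3 intrinsics, pixels), "k1" (the pictures are not rectified: a ray, as slopes to the right and down, at radius r is drawn at 1 + k1 r^2 times it, then the intrinsics apply), "origin" and "orientation" of the camera in the world. Camera axes: x right, y down, z forward; pixel columns grow to the right and rows downward; lengths in m; the calibration is good to about 2 mm. A picture is of the moment at which its call begins. There is no depth.
- bot.job_done(): hands the job in, once; it reports no verdict.
Trained networks look in a picture, given as the dict that the camera call returned (one of the last four; its "shot" number tells which), for a name from the list of things; names that differ only in an ending like _2 or _b are one class to them, and where a whole thing is asked for, a point or a joint stands for the part that bears it (a point fixed in the world has none). Each returns a list of dicts, best first, with "confidence" (0 to 1); they miss things now and then, are a little off and sometimes report something else, mostly with a low value. They report only what shows in the picture. A call takes as long as a camera call.
- bot.search_frame(picture, name): "box" ([left, top, right, bottom] in pixels, round what is visible of it).
- bot.cut_out(picture, name): "region" (400x640 bool, what is visible of it) and "box" ([left, top, right, bottom] in pixels, round what is visible of it).
The state is a dict: "time": time; "q": joint angles; "qd": joint speeds; "joint_efforts": joint torques, N m; "ee_pos": TCP position; "tcp_rot": TCP orientation; "wrist_force": force on the tool from outside, world axes, zero at the start; "torque": the same for the moment, N m; "opening": finger opening in m.
Only numpy, scipy, OpenCV 4.12 (cv2) and the standard library are available. Lean on these libraries where they do the work, as an engineer would, in place of code of your own. Each camera call takes 0.05 s, during which the arm holds its last target. There are 200 camera calls.

## Working session

There is one attempt and no reset: what is moved stays moved. The work goes in short steps, Python scripts to look and compute and a shell command to move; the robot and the scene stay as the last step left them, time stands still between calls to the robot, and variables do not carry over. Pictures are saved under pics/ and viewed, about 12 in all and at most 16, crops included, and the job is handed in when it is done.

```bash
mkdir -p pics; ls; python3 - <<'E'
from workcell import bot
import cv2
o=bot.get_obs();print(o)
print(bot.grip_point_offset)
for n in("scene","top"):
    c=bot.camera(n);cv2.imwrite(f"pics/{n}0.png",c["frame"][:,:,::-1])
    print(n,c["mtx"],c["k1"],c["origin"],c["orientation"],c["shot"])
    for k in("teal_1","orange_1","bucket_1","rotor_key","wash_bottle"):
        print(k,[(d["box"],round(d["confidence"],2)) for d in bot.search_frame(c,k)])
E
```

```text
pics
{'time': 0.0, 'q': array([ 7.03590934e+01,  5.01115195e+00,  1.00316114e+01,  9.51010055e+01,
       -6.11392933e-04,  8.99998830e+01]), 'qd': array([ 0.05984381, -0.00847159,  0.00500603, -0.003824  ,  0.09349811,
        0.0612554 ]), 'joint_efforts': array([ 2.44758558e-04, -5.20395827e+01,  4.64800930e+01,  1.63754012e-02,
        9.08142894e-08, -1.75483564e-05]), 'ee_pos': array([0.18478457, 0.51775624, 0.23055713]), 'tcp_rot': array([-9.00006112e+01,  8.05459893e-02,  7.03592104e+01]), 'wrist_force': array([-0.0346876 , -0.50470604,  0.12202683]), 'torque': array([0.01242785, 0.00811397, 0.00930031]), 'opening': 0.08547336859412649}
0.0187
scene [[507.98095858   0.         326.10596296]
 [  0.         507.98095858 194.97316422]
 [  0.           0.           1.        ]] -0.1407054154759293 [ 1.30280414 -0.50673025  0.80324422] [-130.68531861    0.13106422   52.82341222] 1
teal_1 [([363.1, 109.7, 381.7, 154.9], 0.79), ([334.5, 140.0, 360.1, 179.3], 0.77)]
orange_1 [([370.0, 152.9, 391.7, 189.7], 0.95)]
bucket_1 [([239.5, 171.3, 273.9, 205.3], 0.96), ([258.0, 209.5, 294.5, 
[... 308 characters left out ...]
708]
 [  0.         449.33845372 189.11199639]
 [  0.           0.           1.        ]] -0.12665521372397368 [ 0.57774863 -0.01402193  1.08868857] [-178.30449062    0.37037101  -90.0489333 ] 2
teal_1 [([214.8, 197.0, 252.9, 223.3], 0.74), ([242.6, 208.3, 271.2, 237.1], 0.66), ([407.6, 236.2, 444.5, 268.9], 0.37)]
orange_1 [([204.2, 206.5, 236.1, 233.5], 0.73), ([226.9, 175.8, 253.5, 199.9], 0.61)]
bucket_1 [([421.8, 173.8, 465.0, 208.0], 0.87), ([407.6, 235.1, 444.6, 269.0], 0.73), ([345.2, 212.8, 381.8, 252.7], 0.64), ([367.3, 152.8, 398.5, 188.7], 0.58), ([242.4, 209.0, 273.4, 235.5], 0.58)]
rotor_key [([261.2, 95.6, 294.0, 144.4], 0.87)]
wash_bottle [([342.8, 99.8, 371.9, 131.6], 0.61)]
```

View pictures.

```bash
python3 - <<'E'
import cv2
a=cv2.imread("pics/top0.png");cv2.imwrite("pics/top0c.png",cv2.resize(a[70:290,180:480],None,fx=2.6,fy=2.6,interpolation=cv2.INTER_CUBIC))
E
```

```text
(no output)
```

View pics/top0c.png

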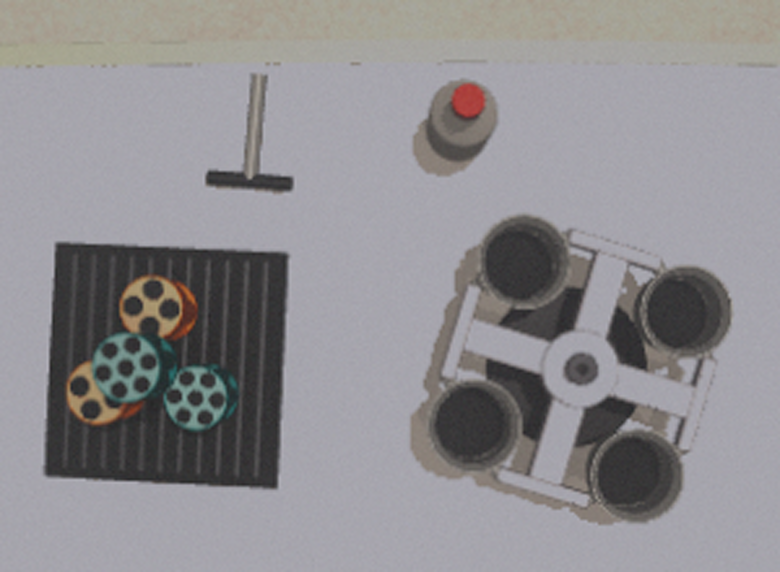

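View pics/scene0.png

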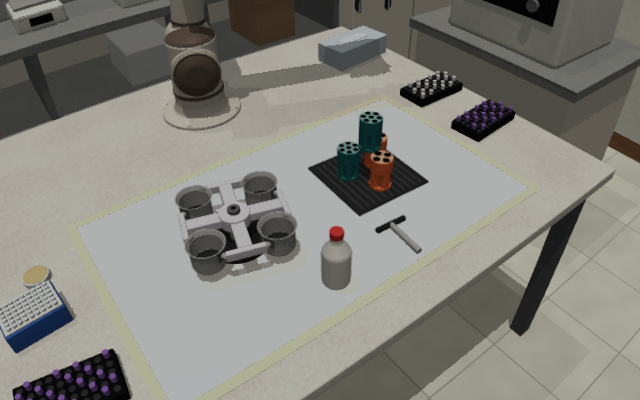

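Top view (2 pictures seen): the stack is left, the mat centred near (224,211), with teal_1 on top near (229,211), oranges near (238,188) and (215,221), and teal_2 near (256,223). The rotor is right, its hub near (403,212). The key is at (277,120) and the bottle at (357,115), both well clear.

```bash
cat > h.py <<'E'
from workcell import bot
import cv2, numpy as np
from scipy.spatial.transform import Rotation as R
from scipy.optimize import minimize
def cam(c):
    return c["mtx"],np.array([c["k1"],0,0,0,0.]),np.array(c["origin"]),R.from_euler("xyz",c["orientation"],degrees=True)
def proj(c,P):
    K,d,o,r=cam(c);q=r.inv().apply(np.atleast_2d(P)-o)
    return cv2.projectPoints(q,np.zeros(3),np.zeros(3),K,d)[0][:,0]
def ray(c,uv,z):
    K,d,o,r=cam(c);p=cv2.undistortPoints(np.array(uv,float).reshape(-1,1,2),K,d)[:,0]
    w=r.apply(np.c_[p,np.ones(len(p))]);return o+w*((z-o[2])/w[:,2])[:,None]
def circ(x,y,z,rad,n=90):
    t=np.linspace(0,2*np.pi,n,endpoint=False);return np.c_[x+rad*np.cos(t),y+rad*np.sin(t),0*t+z]
def goto(*wps):
    """waypoints (x,y,z,yaw): tool-axis rows from the measured pose"""
    o=bot.get_obs();r0=R.from_euler("xyz",o["tcp_rot"],degrees=True)
    print("at",np.round(o["ee_pos"],4),np.round(o["tcp_rot"],1),"open",round(o["opening"],4),"t",round(o["time"],1))
    for x,y,z,w in wps:
        d=r0.inv().apply(np.array([x,y,z])-o["ee_pos"])*1000
        a=(r0.inv()*R.from_euler("xyz",[-90,0,w],degrees=True)).as_rotvec()
        print([list(map(float,np.round(d,0))),list(map(float,np.round(a,3)))])
E
python3 - <<'E'
from h import *
c=bot.camera("top");f=c["frame"]
# rotor
g=cv2.GaussianBlur(cv2.cvtColor(f,cv2.COLOR_RGB2GRAY),(3,3),0).astype(np.float32)
m=np.hypot(cv2.Sobel(g,5,1,0),cv2.Sobel(g,5,0,1))
up=lambda p:np.array(p)/2.6+[180,70]
b=ray(c,up([(525,260),(686,310),(636,475),(475,424)]),.086)
print("hand buckets",np.round(b,3)[:,:2])
def bk(p):return [(p[0]+.105*np.cos(p[2]+k*np.pi/2),p[1]+.105*np.sin(p[2]+k*np.pi/2)) for k in range(4)]
def cost(p):
    s=0
    for x,y in bk(p):
        for rad,w in((.0415,1),(.039,.5)):
            uv=proj(c,circ(x,y,.086,rad)).astype(np.float32)
            s-=w*cv2.remap(m,uv[:,:1],uv[:,1:],1).mean()
    return s
c0=b.mean(0);v=b[0]-c0
best=min((minimize(cost,[c0[0]+dx,c0[1]+dy,np.arctan2(v[1],v[0])+da],method="Nelder-Mead",options={"initial_simplex":np.array([c0[0]+dx,c0[1]+dy,np.arctan2(v[1],v[0])+da])+np.array([[0,0,0],[.004,0,0],[0,.004,0],[0,0,.03]])}) for dx in(-.006,0,.006) for dy in(-.006,0,.006) for da in(-.05,0.05)),key=lambda r:r.fun)
print("rotor",np.round(best.x,4),best.fun,"buckets",np.round(bk(best.x),4).tolist())
print("hub",ray(c,up([(580,370)]),.093).round(3))
hsv=cv2.cvtColor(f,cv2.COLOR_RGB2HSV)
print([hsv[int(v),int(u)].tolist() for u,v in up([(127,350),(170,355),(197,385),(150,325),(190,308),(92,375)])])
out=f.copy()[:,:,::-1].copy();out=cv2.resize(out,None,fx=4,fy=4,interpolation=cv2.INTER_CUBIC)
def draw(x,y,z,rad,col):cv2.polylines(out,[(proj(c,circ(x,y,z,rad))*4+1.5).astype(int)],True,col,1)
for x,y in bk(best.x):draw(x,y,.086,.0415,(0,0,255))
h1=ray(c,up([(127,367)]),.174)[0];o1=ray(c,up([(151,308)]),.09)[0];t2=ray(c,up([(197,398)]),.09)[0];o2=ray(c,up([(92,392)]),.09)[0]
print(h1,o1,t2,o2,(o1+t2+o2)/3,np.linalg.norm(o1-t2),np.linalg.norm(o1-o2),np.linalg.norm(o2-t2))
draw(*h1,.028,(0,0,255))
for q in(o1,t2,o2):draw(*q,.028,(255,0,255))
cv2.imwrite("pics/fit.png",cv2.resize(out[560:1100,780:1880],(800,393),interpolation=cv2.INTER_AREA))
E
```

```text
hand buckets [[ 0.65  -0.141]
 [ 0.607 -0.281]
 [ 0.465 -0.237]
 [ 0.509 -0.098]]
rotor [ 0.5566 -0.188   0.4953] -651.93505859375 buckets [[0.6489, -0.1381], [0.5067, -0.0957], [0.4642, -0.2379], [0.6065, -0.2804]]
hub [[ 0.556 -0.187  0.093]]
[[87, 33, 86], [98, 52, 54], [85, 47, 151], [120, 5, 54], [6, 138, 87], [23, 55, 139]]
[0.55986131 0.18320669 0.174     ] [0.6089689  0.18063166 0.09      ] [0.53174479 0.14060794 0.09      ] [0.53662059 0.23183676 0.09      ] [0.55911142 0.18435879 0.09      ] 0.08697965992016973 0.08863543330062028 0.09135902469592623
```

View pics/fit.png

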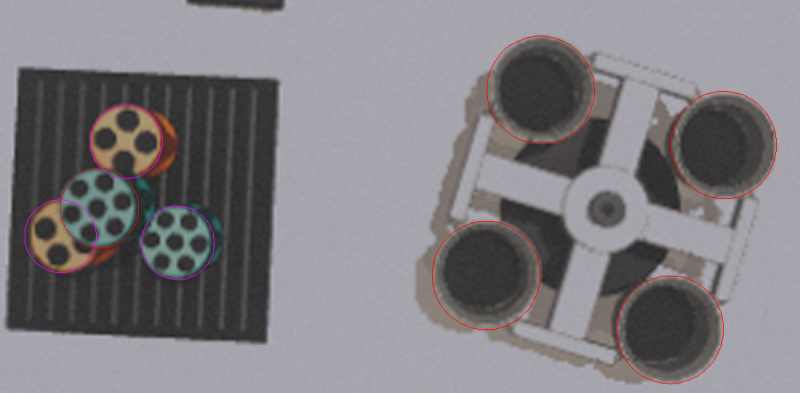

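The overlay circles sit on the tops and bucket mouths, so on to teal_1.

```bash
python3 - <<'E'
from h import *
goto((.560,.183,.26,20),(.560,.183,.147,20))
E
```

```text
at [0.1849 0.518  0.2313] [-90.   -0.   70.4] open 0.0855 t 0.7
[[-189.0, -29.0, -466.0], [-0.0, 0.879, 0.0]]
[[-189.0, 84.0, -466.0], [-0.0, 0.879, 0.0]]
```

```bash
python3 -m inch '[[[-189,-29,-466],[0,0.879,0],85],[[-189,-29,-466],[0,0.879,0],85],[[-189,-29,-466],[0,0.879,0],85],[[-189,-29,-466],[0,0.879,0],85],[[-189,-29,-466],[0,0.879,0],85],[[-189,-29,-466],[0,0.879,0],85],[[-189,-29,-466],[0,0.879,0],85],[[-189,-29,-466],[0,0.879,0],85],[[-189,-29,-466],[0,0.879,0],85],[[-189,-29,-466],[0,0.879,0],85],[[-189,-29,-466],[0,0.879,0],85],[[-189,-29,-466],[0,0.879,0],85],[[-189,-29,-466],[0,0.879,0],85],[[-189,-29,-466],[0,0.879,0],85],[[-189,-29,-466],[0,0.879,0],85]]' 40
python3 - <<'E'
from h import *
goto((.560,.183,.147,20));print(bot.get_obs()["q"])
c=bot.camera("scene");cv2.imwrite("pics/s1.png",cv2.resize(c["frame"][60:260,220:480,::-1],None,fx=2.5,fy=2.5))
E
```

```text
time: 2.15
ee_pos: [0.5595, 0.1844, 0.2607]
tcp_rot: [-90.0, -0.0, 20.1]
wrist_force: [0.1, -0.5, 0.1]
opening: 0.085
at [0.5595 0.1844 0.2607] [-90.   -0.   20.1] open 0.085 t 2.1
[[-0.0, 114.0, -2.0], [-0.0, 0.002, 0.001]]
[1.82384089e+01 1.13058094e+01 2.04467706e+01 9.91094077e+01
 7.16769618e-03 8.81416697e+01]
```

View pics/s1.png

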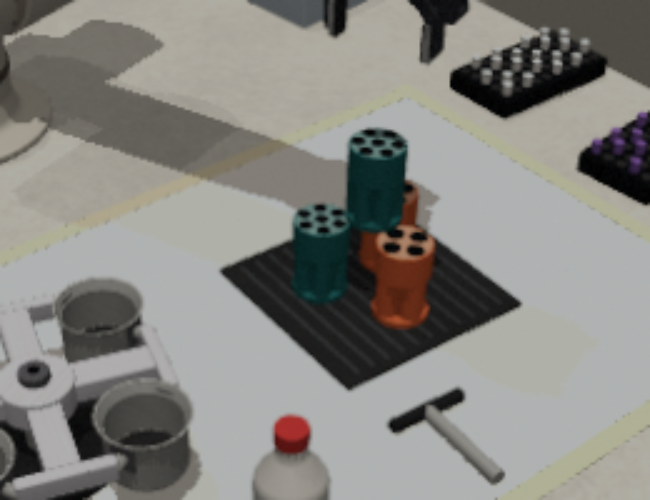

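Picture 4: the fingers straddle teal_1 from above. I'll check its position against the scene camera before descending.

```bash
python3 - <<'E'
from h import *
c=bot.camera("scene")
for n,p in(("teal_1",(.560,.183,.174)),("t2",(.532,.141,.09)),("o1",(.609,.181,.09))):
    uv=proj(c,[p])[0];print(n,uv,"crop",(uv-[220,60])*2.5)
up=lambda p:(np.array(p)+.5)/2.5+[220,60]
print(ray(c,up([(377,143)]),.174),ray(c,up([(321,219)]),.09),ray(c,up([(406,240)]),.09))
E
```

```text
teal_1 [370.07486356 117.25206937] crop [375.18715891 143.13017344]
t2 [347.57484933 147.54582228] crop [318.93712332 218.8645557 ]
o1 [381.1910674  156.65934622] crop [402.9776685  241.64836555]
[[0.56178319 0.18429502 0.174     ]] [[0.53432512 0.14230577 0.09      ]] [[0.60965396 0.18490039 0.09      ]]
```

```bash
python3 -m inch '[[[1,40,0],[0,0,0],85],[[1,80,0],[0,0,0],85],[[1,105,0],[0,0,0],85],[[1,113,0],[0,0,0],85],[[1,113,0],[0,0,0],85],[[1,113,0],[0,0,0],85],[[1,113,0],[0,0,0],70],[[1,113,0],[0,0,0],50],[[1,113,0],[0,0,0],45],[[1,113,0],[0,0,0],45],[[1,113,0],[0,0,0],45],[[1,113,0],[0,0,0],45],[[1,113,0],[0,0,0],45],[[1,113,0],[0,0,0],45]]' 40
python3 - <<'E'
from h import *
goto((.561,.184,.25,20),(.649,-.138,.25,-10),(.649,-.138,.092,-10))
E
```

```text
time: 3.65
ee_pos: [0.5611, 0.1847, 0.1492]
tcp_rot: [-90.0, -0.2, 20.1]
wrist_force: [-1.4, -0.5, 5.0]
opening: 0.055
at [0.5611 0.1847 0.1492] [-90.   -0.2  20.1] open 0.055 t 3.6
[[-0.0, -101.0, -1.0], [-0.0, 0.001, 0.003]]
[[-28.0, -101.0, -333.0], [-0.001, 0.525, 0.003]]
[[-28.0, 57.0, -333.0], [-0.001, 0.525, 0.003]]
```

```bash
python3 -m inch '[[[0,-20,0],[0,0,0],45],[[0,-60,0],[0,0,0],45],[[0,-101,0],[0,0,0],45],[[-3,-101,-40],[0,0.06,0],45],[[-8,-101,-80],[0,0.13,0],45],[[-12,-101,-120],[0,0.2,0],45],[[-15,-101,-160],[0,0.26,0],45],[[-19,-101,-200],[0,0.33,0],45],[[-22,-101,-240],[0,0.39,0],45],[[-25,-101,-280],[0,0.45,0],45],[[-27,-101,-315],[0,0.5,0],45],[[-28,-101,-333],[0,0.525,0],45],[[-28,-101,-333],[0,0.525,0],45],[[-28,-101,-333],[0,0.525,0],45],[[-28,-101,-333],[0,0.525,0],45],[[-28,-101,-333],[0,0.525,0],45]]'
python3 - <<'E'
from h import *
goto((.649,-.138,.15,-10),(.649,-.138,.094,-10))
for n in("scene","top"):
    c=bot.camera(n);cv2.imwrite(f"pics/{n}2.png",c["frame"][:,:,::-1])
a=cv2.imread("pics/scene2.png")[100:300,150:450];b=cv2.imread("pics/top2.png")[70:270,180:480]
cv2.imwrite("pics/v2.png",cv2.resize(np.vstack([a,b]),None,fx=1.5,fy=1.5))
E
```

```text
time: 5.25
ee_pos: [0.6488, -0.1367, 0.2505]
tcp_rot: [-89.9, -0.2, -9.9]
wrist_force: [-0.4, -0.2, -1.2]
opening: 0.0544
at [ 0.6488 -0.1367  0.2505] [-89.9  -0.2  -9.9] open 0.0544 t 5.2
[[0.0, 100.0, -1.0], [-0.002, 0.001, 0.003]]
[[-0.0, 156.0, -2.0], [-0.002, 0.001, 0.003]]
```

View pics/v2.png

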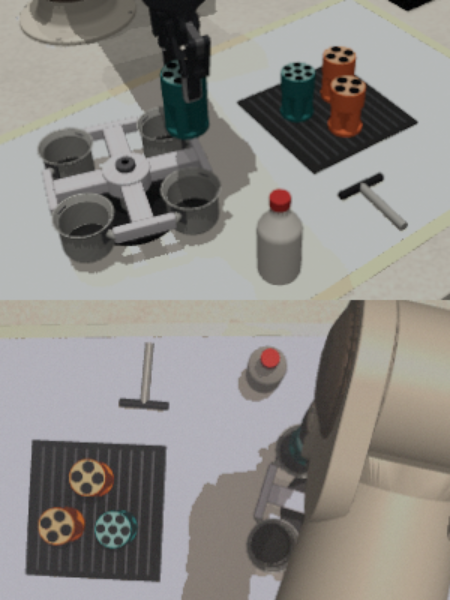

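Picture 5: teal_1 is held upright above the rotor, and the three lower inserts still stand and are all visible from the top.

```bash
python3 - <<'E'
from h import *
c=bot.camera("scene")
for p in[(.649,-.138,.086),(.464,-.238,.086)]: print(proj(c,[p])[0])
print("A",ray(c,[(191/1.5+150,182/1.5+100)],.086),"C",ray(c,[(85/1.5+150,208/1.5+100)],.086))
c=bot.camera("top");f=c["frame"];g=cv2.GaussianBlur(cv2.cvtColor(f,cv2.COLOR_RGB2GRAY),(3,3),0).astype(np.float32)
m=np.hypot(cv2.Sobel(g,5,1,0),cv2.Sobel(g,5,0,1))
def cost(p):
    uv=proj(c,circ(p[0],p[1],.09,.028)).astype(np.float32);return -cv2.remap(m,uv[:,:1],uv[:,1:],1).mean()
Q=[]
for u,v in[(90,178),(113,228),(58,225)]:
    q=ray(c,[(u/1.5+180,v/1.5+70)],.09)[0]
    b=min((minimize(cost,q[:2]+d,method="Nelder-Mead",options={"initial_simplex":q[:2]+np.array(d)+np.array([[0,0],[.003,0],[0,.003]])}) for d in[(0,0),(.003,.003),(-.003,.003),(.003,-.003),(-.003,-.003)]),key=lambda r:r.fun)
    Q.append(b.x);print(q[:2].round(4),b.x.round(4),b.fun)
m=np.mean(Q,0);print(m,[np.degrees(np.arctan2(*(q-m)[::-1])).round(1) for q in Q],[np.linalg.norm(q-m).round(4) for q in Q])
E
```

```text
[277.13364685 224.07343173]
[192.75360708 196.27401236]
A [[ 0.64246377 -0.13326015  0.086     ]] C [[ 0.59926245 -0.27302454  0.086     ]]
[0.6085 0.1763] [0.6101 0.1816] -204.15721130371094
[0.5341 0.1416] [0.5329 0.1431] -166.23187255859375
[0.5384 0.2244] [0.5373 0.2284] -196.4176025390625
[0.56012893 0.18436827] [np.float64(-3.2), np.float64(-123.4), np.float64(117.4)] [np.float64(0.0501), np.float64(0.0494), np.float64(0.0496)]
```

```bash
python3 -m inch '[[[0,40,-1],[0,0,0],45],[[0,80,-1],[0,0,0],45],[[0,115,-2],[0,0,0],45],[[0,135,-2],[0,0,0],45],[[0,145,-2],[0,0,0],45],[[0,150,-2],[0,0,0],45],[[0,155,-2],[0,0,0],45],[[0,155,-2],[0,0,0],45],[[0,155,-2],[0,0,0],45]]'
```

```text
time: 6.35
ee_pos: [0.6494, -0.1391, 0.0964]
tcp_rot: [-89.9, -0.2, -10.0]
wrist_force: [-0.6, 0.2, -1.2]
opening: 0.0549
```

```bash
python3 -m inch '[[[0,2,0],[0,0,0],45],[[0,3,0],[0,0,0],45],[[0,3,0],[0,0,0],45],[[0,3,0],[0,0,0],60],[[0,3,0],[0,0,0],75],[[0,2,0],[0,0,0],85],[[0,0,0],[0,0,0],85],[[0,-20,0],[0,0,0],85],[[0,-60,0],[0,0,0],85],[[0,-100,0],[0,0,0],85],[[0,-135,0],[0,0,0],85],[[0,-135,0],[0,0,0],85],[[0,-135,0],[0,0,0],85]]'
python3 - <<'E'
from h import *
goto((.533,.142,.23,-33),(.533,.142,.063,-33))
c=bot.camera("scene");cv2.imwrite("pics/s3.png",cv2.resize(c["frame"][100:300,150:450,::-1],None,fx=2,fy=2))
E
```

```text
time: 7.65
ee_pos: [0.6493, -0.1392, 0.2323]
tcp_rot: [-89.9, -0.3, -10.0]
wrist_force: [0.8, 0.4, -0.5]
opening: 0.085
at [ 0.6493 -0.1392  0.2323] [-89.9  -0.3 -10. ] open 0.085 t 7.7
[[-163.0, 2.0, 257.0], [-0.003, 0.402, 0.006]]
[[-164.0, 169.0, 257.0], [-0.003, 0.402, 0.006]]
```

View pics/s3.png

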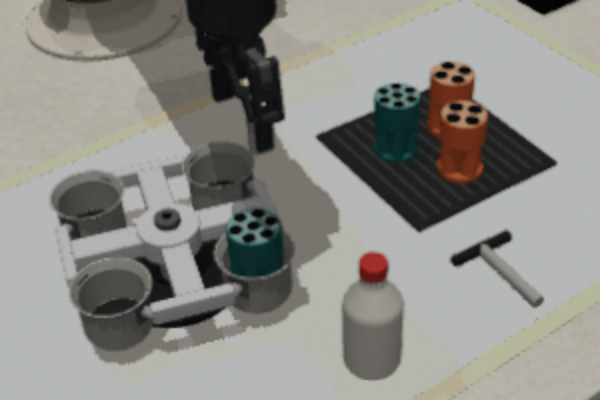

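Picture 6: teal_1 is seated in bucket A. Next is teal_2.

```bash
python3 -m inch '[[[-25,2,40],[0,0.08,0],85],[[-50,2,80],[0,0.16,0],85],[[-75,2,120],[0,0.24,0],85],[[-100,2,160],[0,0.32,0],85],[[-125,2,200],[0,0.402,0],85],[[-150,2,238],[0,0.402,0],85],[[-164,2,257],[0,0.402,0],85],[[-164,2,257],[0,0.402,0],85],[[-164,2,257],[0,0.402,0],85],[[-164,2,257],[0,0.402,0],85]]'
python3 - <<'E'
from h import *
goto((.533,.142,.065,-33))
E
```

```text
time: 8.7
ee_pos: [0.5319, 0.1415, 0.2278]
tcp_rot: [-89.9, -0.1, -33.0]
wrist_force: [-0.3, -0.7, 0.1]
opening: 0.0848
at [0.5319 0.1415 0.2278] [-89.9  -0.1 -33. ] open 0.0848 t 8.7
[[0.0, 163.0, 1.0], [-0.002, -0.001, 0.002]]
```

```bash
python3 -m inch '[[[0,40,1],[0,0,0],85],[[0,80,1],[0,0,0],85],[[0,120,1],[0,0,0],85],[[0,150,1],[0,0,0],85],[[0,163,1],[0,0,0],85],[[0,163,1],[0,0,0],85],[[0,163,1],[0,0,0],70],[[0,163,1],[0,0,0],50],[[0,163,1],[0,0,0],45],[[0,163,1],[0,0,0],45],[[0,163,1],[0,0,0],45],[[0,163,1],[0,0,0],45],[[0,163,1],[0,0,0],45],[[0,140,1],[0,0,0],45],[[0,100,1],[0,0,0],45],[[0,60,1],[0,0,0],45],[[0,20,1],[0,0,0],45],[[0,-22,1],[0,0,0],45],[[0,-22,1],[0,0,0],45]]' 40
python3 - <<'E'
from h import *
goto((.464,-.238,.25,-33),(.464,-.238,.094,-33));print(bot.get_obs()["q"])
E
```

```text
time: 10.6
ee_pos: [0.5339, 0.1427, 0.2568]
tcp_rot: [-89.5, -0.5, -33.0]
wrist_force: [0.4, 1.2, -1.5]
opening: 0.0546
at [0.5339 0.1427 0.2568] [-89.5  -0.5 -33. ] open 0.0546 t 10.6
[[149.0, 5.0, -357.0], [-0.009, -0.0, 0.009]]
[[147.0, 161.0, -359.0], [-0.009, -0.0, 0.009]]
[ 1.49840517e+01  5.25636686e+00  1.32333380e+01  9.72564884e+01
 -3.28421096e-02  1.38008909e+02]
```

```bash
python3 -m inch '[[[16,5,-38],[0,0,0],45],[[32,5,-76],[0,0,0],45],[[48,5,-114],[0,0,0],45],[[64,5,-152],[0,0,0],45],[[80,5,-190],[0,0,0],45],[[96,5,-230],[0,0,0],45],[[112,5,-270],[0,0,0],45],[[128,5,-310],[0,0,0],45],[[142,5,-340],[0,0,0],45],[[149,5,-357],[-0.009,0,0.009],45],[[149,5,-357],[-0.009,0,0.009],45],[[149,5,-357],[-0.009,0,0.009],45],[[149,5,-357],[-0.009,0,0.009],45]]'
python3 - <<'E'
from h import *
goto((.464,-.238,.096,-33))
c=bot.camera("scene");cv2.imwrite("pics/s4.png",cv2.resize(c["frame"][100:300,150:450,::-1],None,fx=2,fy=2))
E
```

```text
time: 11.9
ee_pos: [0.4647, -0.2367, 0.2499]
tcp_rot: [-90.0, 0.0, -33.0]
wrist_force: [-0.1, 0.7, -2.5]
opening: 0.0545
at [ 0.4647 -0.2367  0.2499] [-90.   0. -33.] open 0.0545 t 11.9
[[0.0, 154.0, -1.0], [-0.0, 0.001, -0.0]]
```

View pics/s4.png

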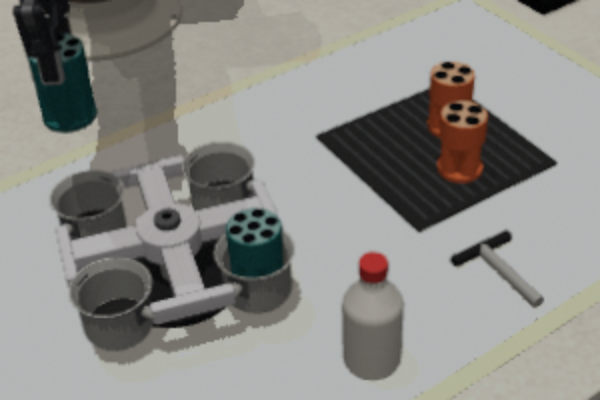

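Picture 7: teal_2 is held upright above bucket C, the back-left one.

```bash
python3 -m inch '[[[0,40,-1],[0,0,0],45],[[0,80,-1],[0,0,0],45],[[0,115,-1],[0,0,0],45],[[0,135,-1],[0,0,0],45],[[0,145,-1],[0,0,0],45],[[0,150,-1],[0,0,0],45],[[0,154,-1],[0,0,0],45],[[0,156,-1],[0,0,0],45],[[0,156,-1],[0,0,0],45],[[0,156,-1],[0,0,0],45]]'
```

```text
time: 12.95
ee_pos: [0.4647, -0.2377, 0.0952]
tcp_rot: [-90.0, -0.1, -32.9]
wrist_force: [-0.9, 1.6, 4.5]
opening: 0.0546
```

```bash
python3 -m inch '[[[0,0,0],[0,0,0],60],[[0,0,0],[0,0,0],75],[[0,0,0],[0,0,0],85],[[0,0,0],[0,0,0],85],[[0,-20,0],[0,0,0],85],[[0,-60,0],[0,0,0],85],[[0,-100,0],[0,0,0],85],[[0,-150,0],[0,0,0],85],[[0,-150,0],[0,0,0],85],[[0,-150,0],[0,0,0],85]]'
python3 - <<'E'
from h import *
goto((.5375,.229,.23,27))
c=bot.camera("scene");cv2.imwrite("pics/s5.png",cv2.resize(c["frame"][100:300,150:450,::-1],None,fx=2,fy=2))
E
```

```text
time: 13.95
ee_pos: [0.465, -0.2379, 0.2463]
tcp_rot: [-90.0, -0.2, -32.9]
wrist_force: [-0.5, -0.4, -0.9]
opening: 0.0853
at [ 0.465  -0.2379  0.2463] [-90.   -0.2 -32.9] open 0.0853 t 13.9
[[-193.0, 16.0, 431.0], [0.001, -1.046, 0.004]]
```

View pics/s5.png

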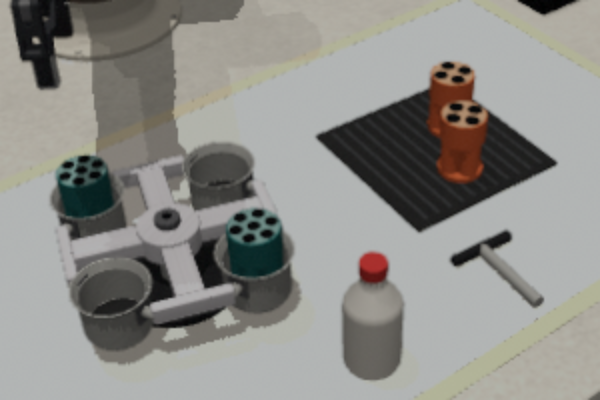

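Picture 8: teal_2 is seated in C, opposite A. Next is orange_2.

```bash
python3 -m inch '[[[-18,2,40],[0,-0.1,0],85],[[-36,4,80],[0,-0.2,0],85],[[-54,6,120],[0,-0.3,0],85],[[-72,8,160],[0,-0.4,0],85],[[-90,10,200],[0,-0.5,0],85],[[-108,12,240],[0,-0.6,0],85],[[-126,14,280],[0,-0.7,0],85],[[-144,16,320],[0,-0.8,0],85],[[-162,16,360],[0,-0.9,0],85],[[-180,16,400],[0,-1.0,0],85],[[-193,16,431],[0,-1.046,0],85],[[-193,16,431],[0,-1.046,0],85],[[-193,16,431],[0,-1.046,0],85],[[-193,16,431],[0,-1.046,0],85]]'
python3 - <<'E'
from h import *
goto((.5375,.229,.065,27))
E
```

```text
time: 15.4
ee_pos: [0.5365, 0.2282, 0.2278]
tcp_rot: [-90.1, 0.0, 26.9]
wrist_force: [-0.2, -0.5, 0.2]
opening: 0.0847
at [0.5365 0.2282 0.2278] [-90.1   0.   26.9] open 0.0847 t 15.4
[[1.0, 163.0, 0.0], [0.001, -0.001, -0.001]]
```

```bash
python3 -m inch '[[[1,40,0],[0,0,0],85],[[1,80,0],[0,0,0],85],[[1,120,0],[0,0,0],85],[[1,150,0],[0,0,0],85],[[1,163,0],[0,0,0],85],[[1,163,0],[0,0,0],85],[[1,163,0],[0,0,0],70],[[1,163,0],[0,0,0],50],[[1,163,0],[0,0,0],45],[[1,163,0],[0,0,0],45],[[1,163,0],[0,0,0],45],[[1,163,0],[0,0,0],45],[[1,163,0],[0,0,0],45],[[1,140,0],[0,0,0],45],[[1,100,0],[0,0,0],45],[[1,60,0],[0,0,0],45],[[1,20,0],[0,0,0],45],[[1,-32,0],[0,0,0],45],[[1,-32,0],[0,0,0],45]]' 40
python3 - <<'E'
from h import *
goto((.607,-.280,.265,-10))
E
```

```text
time: 17.3
ee_pos: [0.5388, 0.2293, 0.2683]
tcp_rot: [-90.1, -0.6, 26.9]
wrist_force: [-0.1, -0.4, -1.6]
opening: 0.0548
at [0.5388 0.2293 0.2683] [-90.1  -0.6  26.9] open 0.0548 t 17.3
[[-170.0, 2.0, -485.0], [-0.002, 0.645, 0.011]]
```

```bash
python3 -m inch '[[[-14,2,-40],[0,0.05,0],45],[[-28,2,-80],[0,0.1,0],45],[[-42,2,-120],[0,0.16,0],45],[[-56,2,-160],[0,0.21,0],45],[[-70,2,-200],[0,0.26,0],45],[[-84,2,-240],[0,0.32,0],45],[[-98,2,-280],[0,0.37,0],45],[[-112,2,-320],[0,0.42,0],45],[[-126,2,-360],[0,0.48,0],45],[[-140,2,-400],[0,0.53,0],45],[[-154,2,-440],[0,0.58,0],45],[[-165,2,-470],[0,0.63,0],45],[[-170,2,-485],[-0.002,0.645,0.011],45],[[-170,2,-485],[-0.002,0.645,0.011],45],[[-170,2,-485],[-0.002,0.645,0.011],45],[[-170,2,-485],[-0.002,0.645,0.011],45]]'
python3 - <<'E'
from h import *
goto((.607,-.280,.0955,-10))
c=bot.camera("scene");cv2.imwrite("pics/s6.png",cv2.resize(c["frame"][100:300,150:450,::-1],None,fx=2,fy=2))
E
```

```text
time: 18.9
ee_pos: [0.6071, -0.2792, 0.2657]
tcp_rot: [-90.0, -0.0, -10.0]
wrist_force: [-0.1, -0.2, -1.0]
opening: 0.0546
at [ 0.6071 -0.2792  0.2657] [-90.  -0. -10.] open 0.0546 t 18.9
[[-0.0, 170.0, -1.0], [0.0, 0.001, 0.001]]
```

View pics/s6.png

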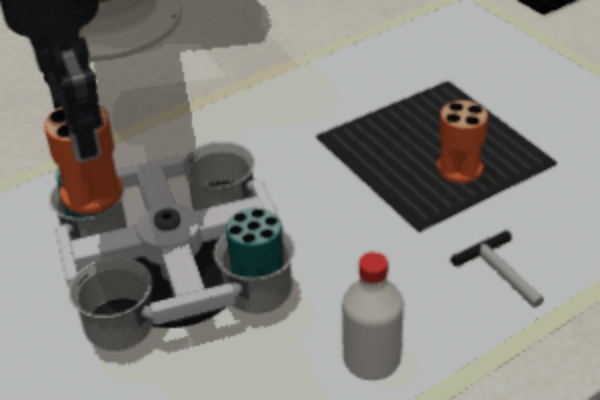

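Picture 9: orange_2 is held upright above bucket D (front left), so I lower it.

```bash
python3 -m inch '[[[0,40,-1],[0,0,0],45],[[0,80,-1],[0,0,0],45],[[0,120,-1],[0,0,0],45],[[0,145,-1],[0,0,0],45],[[0,158,-1],[0,0,0],45],[[0,165,-1],[0,0,0],45],[[0,169,-1],[0,0,0],45],[[0,171,-1],[0,0,0],45],[[0,171,-1],[0,0,0],45],[[0,171,-1],[0,0,0],45]]'
```

```text
time: 19.95
ee_pos: [0.6075, -0.2803, 0.0959]
tcp_rot: [-90.0, -0.1, -9.9]
wrist_force: [-0.1, -0.7, -0.3]
opening: 0.0542
```

```bash
python3 -m inch '[[[0,1,0],[0,0,0],45],[[0,2,0],[0,0,0],45],[[0,2,0],[0,0,0],45],[[0,2,0],[0,0,0],60],[[0,1,0],[0,0,0],75],[[0,0,0],[0,0,0],85],[[0,0,0],[0,0,0],85],[[0,-20,0],[0,0,0],85],[[0,-60,0],[0,0,0],85],[[0,-100,0],[0,0,0],85],[[0,-140,0],[0,0,0],85],[[0,-150,0],[0,0,0],85],[[0,-150,0],[0,0,0],85]]'
python3 - <<'E'
from h import *
goto((.610,.182,.23,86))
E
```

```text
time: 21.25
ee_pos: [0.6079, -0.2805, 0.2478]
tcp_rot: [-90.1, -0.3, -9.9]
wrist_force: [0.0, -0.1, 1.0]
opening: 0.085
at [ 0.6079 -0.2805  0.2478] [-90.1  -0.3  -9.9] open 0.085 t 21.2
[[-78.0, 17.0, 456.0], [0.006, -1.675, 0.003]]
```

orange_1 now stands alone, so yaw ≈ 17° is enough, with no need for the tangent.

```bash
python3 -m inch '[[[-7,2,40],[0,-0.04,0],85],[[-14,4,80],[0,-0.08,0],85],[[-21,6,120],[0,-0.12,0],85],[[-28,8,160],[0,-0.16,0],85],[[-35,10,200],[0,-0.2,0],85],[[-42,12,240],[0,-0.24,0],85],[[-49,14,280],[0,-0.28,0],85],[[-56,16,320],[0,-0.33,0],85],[[-63,17,360],[0,-0.38,0],85],[[-70,17,400],[0,-0.42,0],85],[[-75,17,440],[0,-0.46,0],85],[[-78,17,456],[0.006,-0.47,0.003],85],[[-78,17,456],[0.006,-0.47,0.003],85],[[-78,17,456],[0.006,-0.47,0.003],85],[[-78,17,456],[0.006,-0.47,0.003],85]]'
python3 - <<'E'
from h import *
goto((.610,.182,.065,17))
c=bot.camera("scene");cv2.imwrite("pics/s7.png",cv2.resize(c["frame"][100:300,150:450,::-1],None,fx=2,fy=2))
E
```

```text
time: 22.75
ee_pos: [0.6099, 0.1807, 0.2292]
tcp_rot: [-89.9, -0.1, 16.9]
wrist_force: [0.3, -0.8, 0.1]
opening: 0.0849
at [0.6099 0.1807 0.2292] [-89.9  -0.1  16.9] open 0.0849 t 22.8
[[0.0, 164.0, 1.0], [-0.002, -0.002, 0.002]]
```

View pics/s7.png

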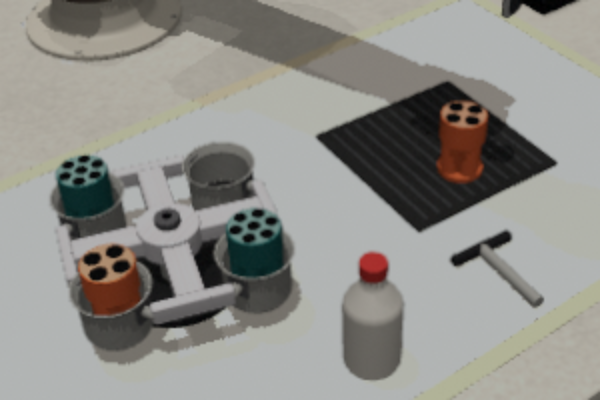

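Picture 10: three are seated. orange_1 stays on the mat at (463,140) in the crop.

```bash
python3 -m inch '[[[0,40,1],[0,0,0],85],[[0,80,1],[0,0,0],85],[[0,120,1],[0,0,0],85],[[0,150,1],[0,0,0],85],[[0,164,1],[0,0,0],85],[[0,164,1],[0,0,0],85],[[0,164,1],[0,0,0],70],[[0,164,1],[0,0,0],50],[[0,164,1],[0,0,0],45],[[0,164,1],[0,0,0],45],[[0,164,1],[0,0,0],45],[[0,164,1],[0,0,0],45],[[0,164,1],[0,0,0],45],[[0,140,1],[0,0,0],45],[[0,100,1],[0,0,0],45],[[0,60,1],[0,0,0],45],[[0,20,1],[0,0,0],45],[[0,-22,1],[0,0,0],45],[[0,-22,1],[0,0,0],45]]' 40
python3 - <<'E'
from h import *
goto((.507,-.096,.255,-10))
E
```

```text
time: 24.7
ee_pos: [0.6111, 0.182, 0.2595]
tcp_rot: [-89.9, -0.8, 16.9]
wrist_force: [0.4, -0.1, -1.8]
opening: 0.0544
at [0.6111 0.182  0.2595] [-89.9  -0.8  16.9] open 0.0544 t 24.7
[[-180.0, 2.0, -236.0], [-0.005, 0.469, 0.013]]
```

```bash
python3 -m inch '[[[-25,2,-33],[0,0.06,0],45],[[-50,2,-66],[0,0.13,0],45],[[-75,2,-99],[0,0.2,0],45],[[-100,2,-132],[0,0.27,0],45],[[-125,2,-165],[0,0.34,0],45],[[-150,2,-198],[0,0.41,0],45],[[-170,2,-224],[0,0.46,0],45],[[-180,2,-236],[-0.005,0.469,0.013],45],[[-180,2,-236],[-0.005,0.469,0.013],45],[[-180,2,-236],[-0.005,0.469,0.013],45],[[-180,2,-236],[-0.005,0.469,0.013],45],[[-180,2,-236],[-0.005,0.469,0.013],45]]'
python3 - <<'E'
from h import *
goto((.507,-.096,.0955,-10))
E
```

```text
time: 25.9
ee_pos: [0.5078, -0.0951, 0.2544]
tcp_rot: [-90.0, 0.0, -9.9]
wrist_force: [-0.0, -0.1, -1.9]
opening: 0.0547
at [ 0.5078 -0.0951  0.2544] [-90.    0.   -9.9] open 0.0547 t 25.9
[[-1.0, 159.0, -1.0], [-0.001, 0.002, -0.001]]
```

```bash
python3 -m inch '[[[-1,40,-1],[0,0,0],45],[[-1,80,-1],[0,0,0],45],[[-1,120,-1],[0,0,0],45],[[-1,140,-1],[0,0,0],45],[[-1,150,-1],[0,0,0],45],[[-1,156,-1],[0,0,0],45],[[-1,159,-1],[0,0,0],45],[[-1,161,-1],[0,0,0],45],[[-1,161,-1],[0,0,0],45],[[-1,161,-1],[0,0,0],45]]'
```

```text
time: 26.9
ee_pos: [0.507, -0.0957, 0.0962]
tcp_rot: [-90.0, -0.1, -9.9]
wrist_force: [-7.1, 1.1, 10.6]
opening: 0.0546
```

```bash
python3 -m inch '[[[0,0,0],[0,0,0],60],[[0,0,0],[0,0,0],75],[[0,0,0],[0,0,0],85],[[0,0,0],[0,0,0],85],[[0,-20,0],[0,0,0],85],[[0,-60,0],[0,0,0],85],[[0,-100,0],[0,0,0],85],[[0,-150,0],[0,0,0],85],[[0,-170,80],[0,0,0],85],[[0,-170,160],[0,0,0],85],[[0,-170,240],[0,0,0],85],[[0,-170,300],[0,0,0],85],[[0,-170,300],[0,0,0],85],[[0,-170,300],[0,0,0],85],[[0,-170,300],[0,0,0],85],[[0,-170,300],[0,0,0],85],[[0,-170,300],[0,0,0],85]]'
python3 - <<'E'
from h import *
s=bot.camera("scene")["frame"][100:300,150:450,::-1];c=bot.camera("top");t=c["frame"][70:290,300:500,::-1]
cv2.imwrite("pics/s8.png",cv2.resize(s,None,fx=2.6,fy=2.6,interpolation=2))
out=cv2.resize(c["frame"][:,:,::-1],None,fx=4,fy=4,interpolation=2)
for x,y in[(.649,-.138),(.507,-.096),(.464,-.238),(.607,-.280)]:cv2.polylines(out,[(proj(c,circ(x,y,.118,.028))*4+1.5).astype(int)],True,(0,0,255),1)
cv2.imwrite("pics/t8.png",out[500:1100,1240:2000])
E
```

```text
time: 28.6
ee_pos: [0.5581, 0.1991, 0.2664]
tcp_rot: [-90.0, -0.1, -9.9]
wrist_force: [-0.1, 0.2, 0.5]
opening: 0.0849
```

View pics/s8.png

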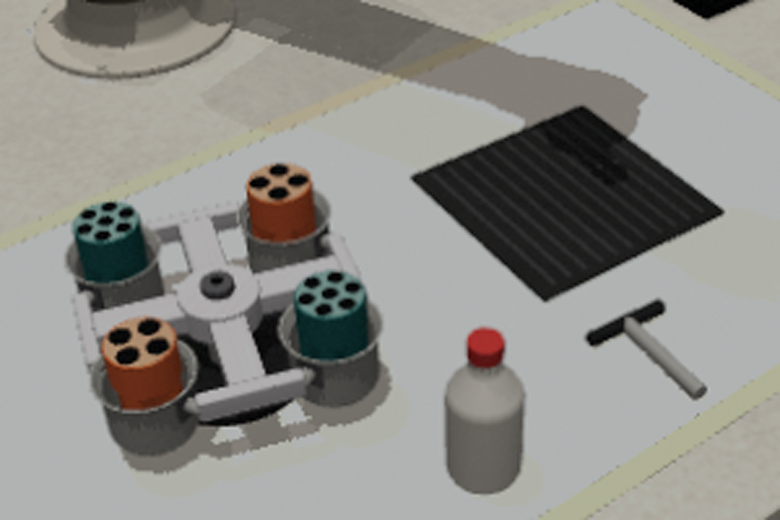

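View pics/t8.png

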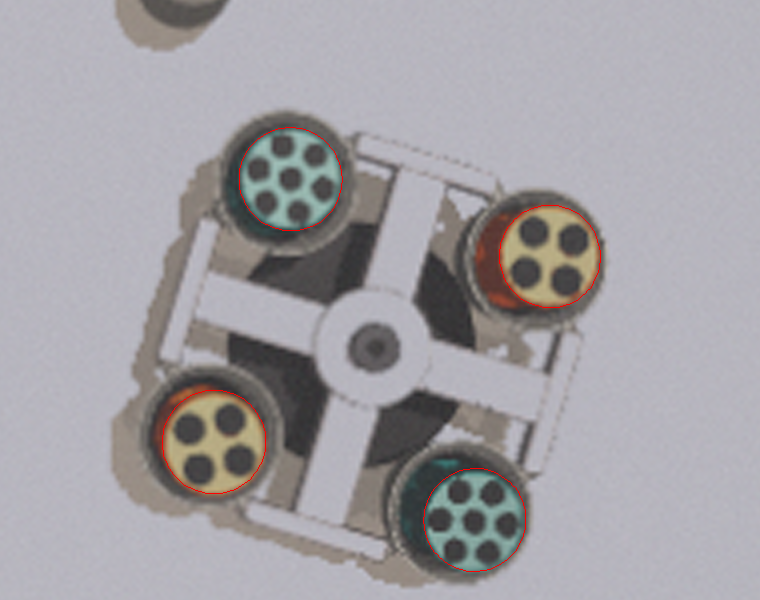

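Pictures 11 and 12: all four are upright, and their tops match the circles I drew for seated height (118 mm) and bucket axes. Teals and oranges are opposite, the robot is clear, and the key and bottle haven't moved.

```bash
python3 -c "
from workcell import bot
print(bot.job_done())"
```

```text
the job is handed in; nothing more can be done
None
```

The job is handed in, with one insert in each of the four buckets. The two teal inserts are in one opposite pair and the two orange ones in the other. I took the top insert off first, then the three lower ones, gripping from above and releasing each one at or within about 2 mm of the bucket floor. It took about 29 s of the 99 s.

**Last checks:** The final top picture shows all four tops matching the circles drawn for a fully seated insert, to within about 2 mm by eye. In the scene picture all four stand upright, the gripper is clear, and the key and bottle look unmoved; I judged that by eye and did not measure it.

**What disagreed:**
- **Bucket position:** A rough eyeball reading of one bucket in the scene picture was about 8 mm off the top-camera fit. I kept the fit, and the placements bore it out.
- **Contact force:** The last orange insert showed about 7 N sideways and 11 N upward just before release, so it probably touched the bucket wall and floor. It stands upright in the final pictures.

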